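# Lock the large lens into the inspection camera

## Task

Two upward-looking inspection cameras stand on the table, and their lenses have sprung out of their push-and-turn mounts. Push the thicker lens straight down into its mount against the spring, turn it clockwise (seen from above) as far as it goes so that it stays locked, and let go. Leave the thinner lens as it is.

Things in the scene. Friction and masses are not known exactly. Their poses are not given: they have to be found in the camera images.
- wide_lens_top (a point): centre of the top face of the thicker lens: a black, ribbed, upright round barrel, 46 mm in diameter, on top of a grey camera box (120 x 100 x 50 mm). z up. Its flange (74 mm in diameter) has its face 62 mm above the table; sprung out, the barrel stands 44 mm above the flange. Round, so grip it from above in any yaw, fingertips at least 15 mm above the flange: they go down with the lens.
- wide_push (a joint): how far the thicker lens is pushed down, m: 0 sprung out, 0.012 fully in. The spring resists with 4 N at 0, 9 N at 0.012. The lens can turn only when in by more than 0.008; once turned, its two lugs sit under the flange's lips and it stays at about 0.008 when let go. Not turned, it springs out again.
- wide_turn (a joint): turn of the thicker lens about its upright axis, rad, growing clockwise seen from above: 0 unlocked (lugs in the slots of the flange), 1.047 (60 degrees) locked, against a stop. It stays where it is left (friction about 0.05 N m).
- narrow_push (a joint): how far the thinner lens, to be left alone, is pushed in, m: 0 sprung out, 0.012 fully in. Its camera is like the other, with a barrel 30 mm in diameter and as high; the two lenses are at least 0.16 m apart, and either camera may be the left one.

How it is judged:
By the outcome, as a careful person would: the job done as asked, in the order asked, and still so for the second after the job is handed in, with the robot touching nothing.
It also fails if it takes over 29 s, if anything falls off the work surface, if the arm or the gripper's body presses on something with over 40 N, if the wrist force passes 120 N, or if a joint passes its speed limit or range.

## Robot

A 7-joint arm with a two-finger parallel gripper is mounted at the origin on a cart in front of the work surface, level with it; the furniture and walls round the work are solid. World frame = base frame: x ahead of the robot, y to its left, z up, the work surface at z = 0. Lengths are in mm, angles in degrees, forces in N, time in s.
With the tool pointing down it reaches from about 425 to 975 mm from the base axis. Payload 16.7 kg.
Tool frame: the origin (TCP) lies at the very end of the fingers, on their centre line; the grasp point (between the pads) lies 19 mm behind it; z points along the fingers, x is the direction in which the jaws open and shut, and the axes are right-handed (so a half turn about z gives the same grasp; the last joint's range is limited). The gripper opens to 85 mm and grips with 20 to 120 N. Pads are 22 mm wide; open, the fingers measure 114 mm over their backs; the gripper's body (76 mm by 85 mm) begins 54 mm behind the grasp point. The pads swing forward as they close: fully open they stand 13 mm farther back than shut.
Start: joints at [55.491, 24.414, 4.234, 92.017, -1.954, 63.644, -3.845], TCP at [295.267, -606.954, 231.302] pointing down, gripper open.
Joint ranges: [-163.25, 163.25], [-28.42, 122.38], [-70.27, 78.77], [12.13, 141.07], [-58.53, 238.53], [9.26, 117.41], [-156.51, 156.51]. Speed limits (degrees/s): [108.29, 108.29, 136.94, 136.94, 172.46, 172.46, 172.46].

## Interface

Orientations are given as [roll, pitch, yaw] about the fixed x, y, z axes, in that order (R = Rz(yaw) Ry(pitch) Rx(roll)).
In Python, from rig import robot, viewer gives the robot as it stands.
- The arm moves only by the tool send_rows, never from a script. Its argument "steps" is a list of rows, each a list of 3 entries, a list of its own where there are three numbers: the shift along the world's x, y, z in mm, then the turn about the world's z in degrees, then the closure, from 0 (fully open) to 1 (shut). A call has 1 to 12 rows; each row shifts and turns the commanded pose from where the row before left it; what a row does not reach is not made up. A row lasts 1/8 s, in which the tool goes at most 62.5 mm and 10.7 degrees, less where a joint would pass 70% of its speed; a pose out of reach is approached as far as the arm can. A call is refused whole if a number of a shift passes 62.5 or a number of a turn 10.7, either way. A call with a gripper value outside its range is refused whole. The fingers move at their own pace and stop on an object; "squeeze" is the grip in N (left out, the last holds). Time passes only in rows, so rows that do not move let the fingers close. It gives the time, the measured TCP pose, the force and the opening at its end, in the units of the state.
- robot.get_obs(): the state, without advancing time (a new reading comes with each control period).
- viewer.read_camera(name): name is "scene" or "top" or "wrist"; returns the picture (480x640x3 uint8, red, green, blue); there is no depth.
- viewer.camera_params(name): a dict with "K" (3x3 intrinsics, pixels), "dist" ([k1, k2, p1, p2, k3] as OpenCV has them; the pictures are not rectified), "R" (3x3) and "t" (3): a world point X has camera coordinates R X + t; the wrist camera has in their place "mount" (4x4, takes a point from camera to tool coordinates, whose origin is the TCP and whose axes are the tool frame's). Camera axes: x right, y down, z forward; pixel columns grow to the right and rows downward; lengths in mm; the calibration is good to about 2 mm. A picture is of the moment at which its call begins: read the wrist's pose just before it. camera_params takes no time and is no camera call.
- robot.finish_job(): hands the job in, once; it reports no verdict.
The state is a dict: "clock": time; "joint_pos": joint angles; "joint_vel": joint speeds; "effort": joint torques, N m; "ee_pos": TCP position; "tcp_rot": TCP orientation; "wrist_force": force on the tool from outside, world axes, zero at the start; "ft_torque": the same for the moment, N m; "gripper_width": finger opening in mm.
Only numpy, scipy, OpenCV 4.12 (cv2) and the standard library are available. Lean on these libraries where they do the work, as an engineer would, in place of code of your own. Each camera call takes 0.05 s, during which the arm holds its last target.

## Working session

There is one attempt and no reset: what is moved stays moved. The work goes in short steps, Python scripts to look and compute and a tool call to move; the robot and the scene stay as the last step left them, time stands still between calls to the robot, and variables do not carry over. Pictures are saved under pics/ and viewed, and the job is handed in when it is done.

Besides the shell and the picture viewer there is one more tool, called after "Call:" as name(argument=value, ...), one argument or row to a line, values as JSON. send_rows: Moves the arm, as the interface text tells. Its arguments: {"type":"object","properties":{"steps":{"type":"array","items":{"type":"array"}},"squeeze":{"type":"number"}},"required":["steps"]}

```bash
mkdir -p pics
python3 - <<'E'
from rig import robot, viewer
import cv2
o=robot.get_obs()
for k in o: print(k,o[k])
for n in ["scene","top"]:
    im=viewer.read_camera(n); cv2.imwrite(f"pics/{n}1.png",im[:,:,::-1])
    p=viewer.camera_params(n); print(n,p)
E
```

```text
clock 0.0
joint_pos [55.47091745 24.36697872  4.21037982 92.01501407 -1.93146454 63.61987742
 -3.84920809]
joint_vel [-0.06931735  0.02704773 -0.06712816 -0.05747321 -0.01241083  0.01313086
 -0.07366594]
effort [  2.27937251 -86.08160734   4.84267026 -44.42846417  -0.58305245
   0.69091659   0.12860389]
ee_pos [ 295.7134454  -606.96069167  231.8497987 ]
tcp_rot [-1.79999853e+02 -6.94246641e-02 -6.40129900e+01]
wrist_force [ 0.11571758 -0.72757103 -0.11759526]
ft_torque [-0.08694929 -0.04669516  0.02099022]
gripper_width 85.13604267155863
scene {'K': array([[620.85884679,   0.        , 312.83408553],
       [  0.        , 620.85884679, 253.75181153],
       [  0.        ,   0.        ,   1.        ]]), 'dist': array([-0.1351914,  0.       ,  0.       ,  0.       ,  0.       ]), 'R': array([[-0.64882534, -0.7608583 , -0.01096945],
       [-0.29843636,  0.26770081, -0.91611791],
       [ 0.69997244, -0.59112683, -0.40075885]]), 't': array([353.2699231 , 243.93953076, 797.46727886])}
top {'K': array([[614.88598085,   0.        , 313.93629918],
       [  0.        , 614.88598085, 244.35964138],
       [  0.        ,   0.        ,   1.        ]]), 'dist': array([-0.08600236,  0.        ,  0.        ,  0.        ,  0.        ]), 'R': array([[ 0.00709364, -0.99976177, -0.02064197],
       [-0.99081314, -0.00423927, -0.13517153],
       [ 0.13505182,  0.0214112 , -0.99060717]]), 't': array([ 31.75542451, 519.83645022, 928.38379039])}
```

View pics/scene1.png

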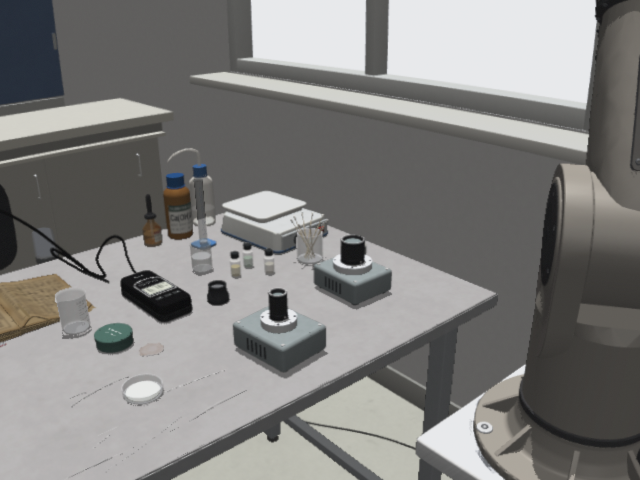

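View pics/top1.png

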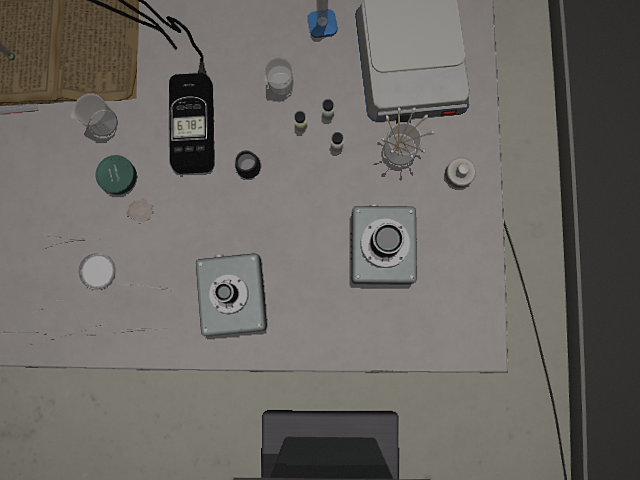

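The thicker lens is on the right camera: top view about (388,238), scene view about (353,243). The thin one is at about (227,292) in the top view. I'll enlarge both views of the thick lens.

Run:
```python
import cv2,numpy as np
a=cv2.imread("pics/top1.png")[195:295,340:430]; b=cv2.imread("pics/scene1.png")[225:305,305:395]
a=cv2.resize(a,None,fx=4.4,fy=4.4,interpolation=cv2.INTER_CUBIC)
b=cv2.resize(b,None,fx=4.4,fy=4.4,interpolation=cv2.INTER_CUBIC)
h=max(a.shape[0],b.shape[0]); c=np.zeros((h,a.shape[1]+b.shape[1],3),np.uint8)
c[:a.shape[0],:a.shape[1]]=a;c[:b.shape[0],a.shape[1]:]=b
print(c.shape,a.shape);cv2.imwrite("pics/crop1.png",c)
```

```text
(440, 792, 3) (440, 396, 3)
```

View pics/crop1.png

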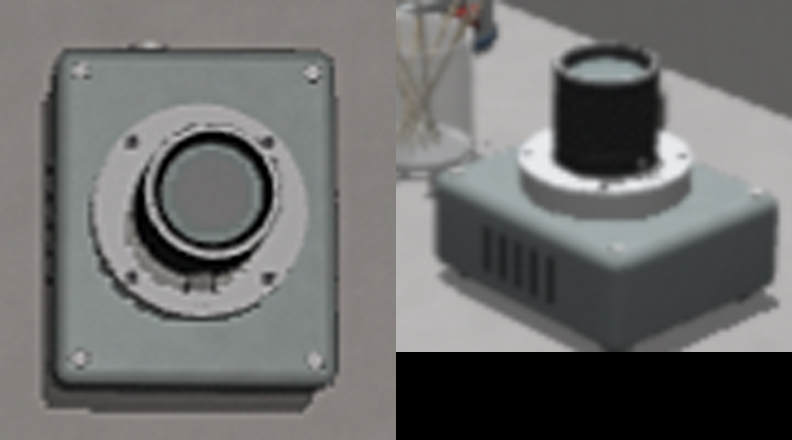

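```bash
cat > h.py <<'E'
import numpy as np,cv2
def ray(p,uv):
    n=cv2.undistortPoints(np.array([[uv]],float),p["K"],p["dist"])[0,0]
    R=np.array(p["R"]);t=np.array(p["t"])
    return -R.T@t, R.T@np.array([n[0],n[1],1.])
def atz(p,uv,z):
    c,d=ray(p,uv); return c+d*(z-c[2])/d[2]
E
python3 - <<'E'
from rig import robot, viewer
from h import *
T=viewer.camera_params("top");S=viewer.camera_params("scene")
print("top lens",atz(T,(387.8,238.5),106),"flange",atz(T,(384.8,242.5),62))
print("top barrel diam",[atz(T,(340+x/4.4-.4,238.5),106) for x in(145,277)])
print("scene lens",atz(S,(352.4,239.2),106), "flange",atz(S,(305+208/4.4-.4,225+157/4.4-.4),62))
print("thin",atz(T,(227,292),106))
print("beaker base",atz(T,(400,152),0), atz(T,(400,150),80))
E
```

```text
top lens [519.10119859 -74.04245576 106.        ] flange [519.37269493 -73.79811037  62.        ]
top barrel diam [array([519.00694043, -51.90112179, 106.        ]), array([519.19334585, -95.48164921, 106.        ])]
scene lens [516.20768003 -74.68058496 106.        ] flange [517.67483642 -75.58112183  62.        ]
thin [440.06409247 158.30510582 106.        ]
beaker base [ 679.99586953 -106.44634177    0.        ] [659.69385546 -96.76191195  80.        ]
```

Call:
send_rows(
  steps=[
    [[20,48,0],5.8,0],
    [[20,48,0],5.8,0],
    [[20,48,0],5.8,0],
    [[20,48,0],5.8,0],
    [[20,48,0],5.8,0],
    [[20,48,0],5.8,0],
    [[20,48,0],5.8,0],
    [[20,48,0],5.8,0],
    [[20,48,0],5.8,0],
    [[20,48,0],5.8,0],
    [[22,49,-30],5.8,0],
    [[0,2,0],0,0],
  ],
  squeeze=50,
)

```text
clock: 1.6
ee_pos: [517.0, -71.9, 199.0]
tcp_rot: [-179.9, 0.2, 0.1]
wrist_force: [2.3, 1.6, -10.8]
gripper_width: 85.4
```

Run:
```python
from rig import robot, viewer
from h import *
o=robot.get_obs()
for k in ["clock","joint_pos","joint_vel","ee_pos","tcp_rot","wrist_force","gripper_width"]: print(k,o[k])
im=viewer.read_camera("wrist"); cv2.imwrite("pics/wrist2.png",im[:,:,::-1])
p=viewer.camera_params("wrist");print(p)
from scipy.spatial.transform import Rotation as Ro
R=Ro.from_euler("xyz",o["tcp_rot"],degrees=True).as_matrix()
M=np.array(p["mount"]);M=M.copy()
Rc=R@M[:3,:3]; tc=R@M[:3,3]+o["ee_pos"]
def proj(X): 
    c=Rc.T@(np.array(X)-tc); return cv2.projectPoints(c.reshape(1,1,3),np.zeros(3),np.zeros(3),p["K"],p["dist"])[0].ravel()
for X in [(518.3,-74.3,106),(518.3,-74.3,62)]: print(proj(X))
```

```text
clock 1.6
joint_pos [ 21.46498276  13.81164874 -23.63151188 112.12247603   6.50217434
  55.56234003  -5.12423743]
joint_vel [ 1.10091211 -1.94238372  2.76292939 -0.2869136  -0.14458128  1.83626334
 -1.01555501]
ee_pos [516.95760369 -71.8715147  198.99008261]
tcp_rot [-1.79872659e+02  2.07066944e-01  1.38478220e-01]
wrist_force [  2.3275589    1.6334315  -10.81174249]
gripper_width 85.38892683468653
{'K': array([[357.44568997,   0.        , 317.28150837],
       [  0.        , 357.44568997, 241.90325042],
       [  0.        ,   0.        ,   1.        ]]), 'dist': array([0.02258511, 0.        , 0.        , 0.        , 0.        ]), 'mount': array([[ 9.99999468e-01, -1.03011259e-03,  5.69081745e-05,
         3.42628688e-01],
       [ 9.66497916e-04,  9.54685973e-01,  2.97613440e-01,
        -7.69259949e+01],
       [-3.60904787e-04, -2.97613226e-01,  9.54686460e-01,
        -1.42643470e+02],
       [ 0.00000000e+00,  0.00000000e+00,  0.00000000e+00,
         1.00000000e+00]])}
[319.18188817 250.28976546]
[319.08320265 233.08760259]
```

View pics/wrist2.png

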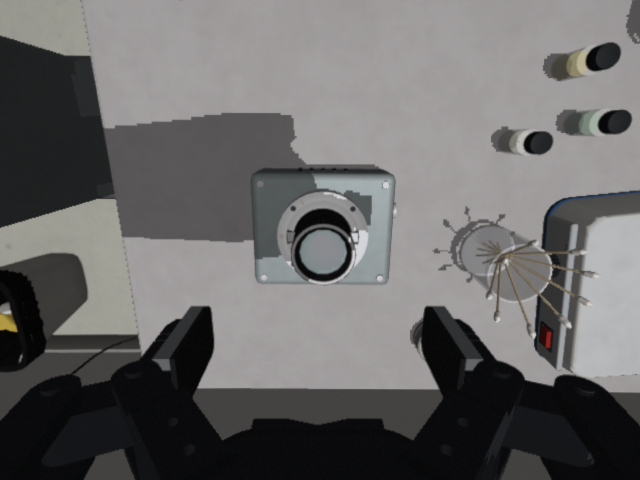

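Run:
```python
import cv2
a=cv2.imread("pics/wrist2.png")[160:300,240:410]
cv2.imwrite("pics/crop2.png",cv2.resize(a,None,fx=4,fy=4,interpolation=cv2.INTER_CUBIC))
```

```text
(no output)
```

View pics/crop2.png

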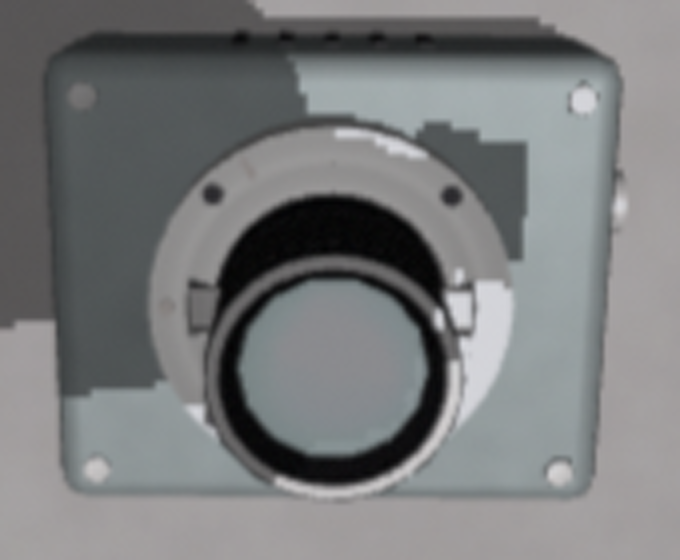

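Call:
send_rows(
  steps=[
    [[2.5,0,-40],0,0],
    [[0,0,-36],0,0],
    [[0,0,0],0,0],
    [[0,0,0],0,0],
    [[0,0,0],0,0],
  ],
)

```text
clock: 2.28
ee_pos: [520.6, -76.3, 126.8]
tcp_rot: [180.0, -0.1, -0.3]
wrist_force: [2.2, 1.2, -11.4]
gripper_width: 85.3
```

```bash
cat > look.py <<'E'
import sys
from rig import robot, viewer
from h import *
from scipy.spatial.transform import Rotation as Ro
o=robot.get_obs()
for k in ["clock","joint_pos","joint_vel","ee_pos","tcp_rot","wrist_force","ft_torque","gripper_width"]: print(k,np.round(o[k],2))
im=viewer.read_camera("wrist"); cv2.imwrite(sys.argv[1],im[:,:,::-1])
p=viewer.camera_params("wrist")
R=Ro.from_euler("xyz",o["tcp_rot"],degrees=True).as_matrix()
M=np.array(p["mount"]);Rc=R@M[:3,:3]; tc=R@M[:3,3]+o["ee_pos"]
def proj(X):
    c=Rc.T@(np.array(X)-tc); return cv2.projectPoints(c.reshape(1,1,3),np.zeros(3),np.zeros(3),p["K"],p["dist"])[0].ravel()
for X in [(520,-75.5,106),(530,-75.5,106),(520,-65.5,106),(520,-75.5,62)]: print(X,proj(X))
E
python3 look.py pics/wrist3.png
```

```text
clock 2.28
joint_pos [ 20.3   19.24 -22.5  115.56   9.99  46.88  -8.21]
joint_vel [-0.    0.08  0.02  0.32  0.1  -0.38 -0.06]
ee_pos [520.56 -76.28 126.83]
tcp_rot [ 1.7998e+02 -1.2000e-01 -2.9000e-01]
wrist_force [  2.16   1.21 -11.39]
ft_torque [ 0.85 -0.24  0.13]
gripper_width 85.35
(520, -75.5, 106) [315.41919591 290.00965862]
(530, -75.5, 106) [335.42733202 289.88051747]
(520, -65.5, 106) [315.26459037 271.39536447]
(520, -75.5, 62) [315.60117202 259.60763915]
```

View pics/wrist3.png

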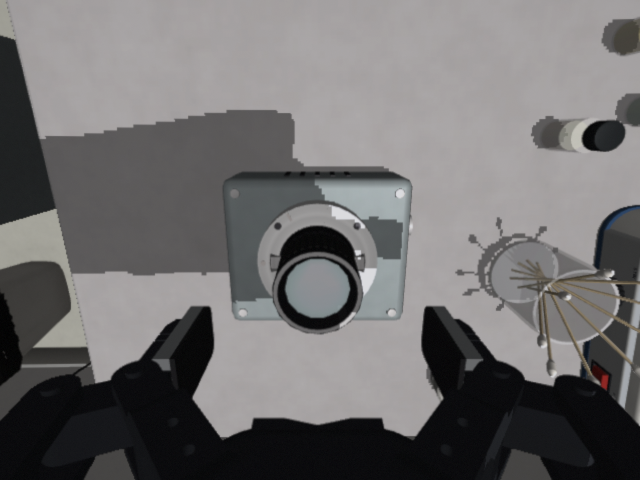

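The lens top centre is at (317.5,292), predicted (315.4,290), which puts the lens at about (521,-76.6). The pads are symmetric about column 318, so the tool is centred over it. I'll descend and grip.

Call:
send_rows(
  steps=[
    [[0.5,-0.3,-26],0,0],
    [[0,0,-20.5],0,0],
    [[0,0,0],0,0],
    [[0,0,0],0,0],
  ],
)

```text
clock: 2.82
ee_pos: [520.9, -76.3, 79.9]
tcp_rot: [180.0, -0.1, -0.3]
wrist_force: [1.9, 2.7, -10.3]
gripper_width: 85.4
```

Call:
send_rows(
  steps=[
    [[0,0,0],0,0.3],
    [[0,0,0],0,0.45],
    [[0,0,0],0,1],
    [[0,0,0],0,1],
    [[0,0,0],0,1],
    [[0,0,0],0,1],
  ],
  squeeze=50,
)

```text
clock: 3.58
ee_pos: [520.6, -76.3, 78.9]
tcp_rot: [-180.0, -0.0, -0.3]
wrist_force: [4.9, 1.1, -8.0]
gripper_width: 45.0
```

```bash
python3 look.py pics/wrist4.png
```

```text
clock 3.58
joint_pos [ 19.07  23.29 -21.36 117.34  12.56  41.47 -10.43]
joint_vel [-0.01  0.04  0.06 -0.03 -0.04 -0.05 -0.02]
ee_pos [520.56 -76.31  78.92]
tcp_rot [-1.8e+02 -3.0e-02 -2.6e-01]
wrist_force [ 4.9   1.09 -8.  ]
ft_torque [ 0.69 -0.77  0.14]
gripper_width 45.0
(520, -75.5, 106) [314.97424247 344.98487521]
(530, -75.5, 106) [341.90762213 344.85218613]
(520, -65.5, 106) [314.7707933  320.98636889]
(520, -75.5, 62) [315.45231304 293.36834388]
```

View pics/wrist4.png

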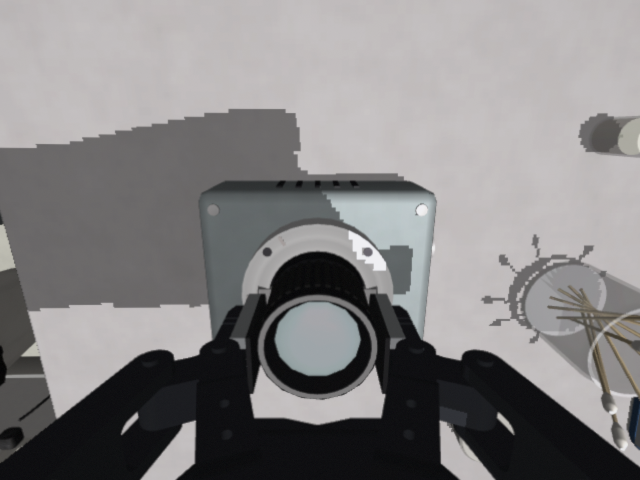

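Gripped at 45 mm and centred. Now push down about 10.5 mm.

Call:
send_rows(
  steps=[
    [[0,0,-3],0,1],
    [[0,0,-3],0,1],
    [[0,0,-3],0,1],
    [[0,0,-1.5],0,1],
    [[0,0,0],0,1],
    [[0,0,0],0,1],
  ],
  squeeze=50,
)

```text
clock: 4.38
ee_pos: [520.6, -76.3, 68.3]
tcp_rot: [180.0, -0.0, -0.3]
wrist_force: [5.1, 0.1, -4.6]
gripper_width: 44.7
```

```bash
python3 look.py pics/wrist5.png
```

```text
clock 4.38
joint_pos [ 18.74  24.23 -21.02 117.69  13.17  40.26 -10.96]
joint_vel [ 0.02 -0.13  0.04  0.    0.11 -0.01 -0.04]
ee_pos [520.55 -76.29  68.31]
tcp_rot [ 1.8e+02 -2.0e-02 -2.6e-01]
wrist_force [ 5.14  0.05 -4.63]
ft_torque [ 0.62 -0.9   0.07]
gripper_width 44.72
(520, -75.5, 106) [314.82559992 362.81678126]
(530, -75.5, 106) [343.99979883 362.67819674]
(520, -65.5, 106) [314.60077077 337.18777553]
(520, -75.5, 62) [315.3807428  303.42552549]
```

View pics/wrist5.png

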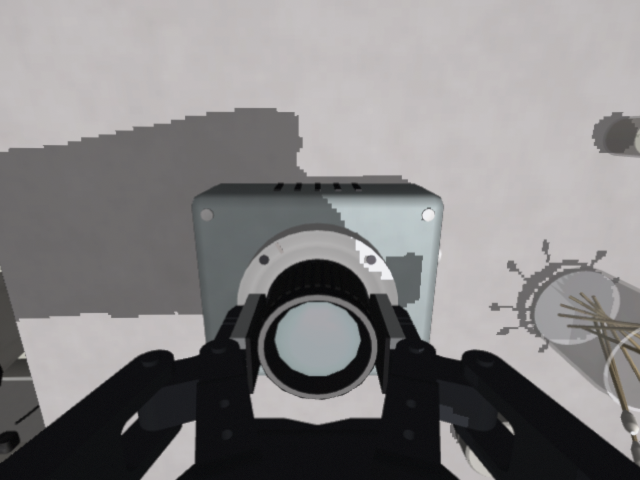

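The lens went down with the fingers without slipping (ring still at 318,345 in the image). Now turn clockwise.

Call:
send_rows(
  steps=[
    [[0,0,0],-8,1],
    [[0,0,0],-8,1],
    [[0,0,0],-8,1],
    [[0,0,0],-8,1],
    [[0,0,0],-8,1],
    [[0,0,0],-8,1],
    [[0,0,0],-6,1],
    [[0,0,0],0,1],
    [[0,0,0],0,1],
  ],
)

```text
clock: 5.55
ee_pos: [522.0, -77.1, 68.9]
tcp_rot: [-179.9, -0.2, -54.3]
wrist_force: [10.9, -4.3, -3.5]
gripper_width: 44.8
```

```bash
python3 look.py pics/wrist6.png
```

```text
clock 5.55
joint_pos [  8.28  23.1   -8.32 118.24   5.27  38.81 -57.77]
joint_vel [ 0.19  0.01 -0.09 -0.07 -0.04  0.08  0.06]
ee_pos [521.96 -77.09  68.88]
tcp_rot [-1.7987e+02 -1.5000e-01 -5.4290e+01]
wrist_force [10.88 -4.26 -3.46]
ft_torque [-0.62 -2.15  0.09]
gripper_width 44.77
(520, -75.5, 106) [312.08614434 365.13924897]
(530, -75.5, 106) [329.18401379 344.54455855]
(520, -65.5, 106) [288.1598732  350.51342824]
(520, -75.5, 62) [313.15944434 305.68056245]
```

View pics/wrist6.png

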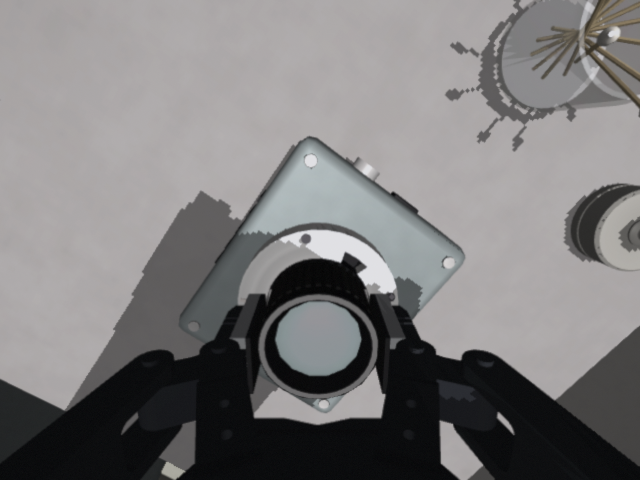

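Call:
send_rows(
  steps=[
    [[0.8,-0.4,0],-3,1],
    [[0,0,0],-3,1],
    [[0,0,0],0,1],
    [[0,0,0],0,1],
  ],
)

```text
clock: 6.1
ee_pos: [522.2, -77.3, 68.6]
tcp_rot: [-179.9, -0.1, -60.3]
wrist_force: [9.0, -2.6, -5.9]
gripper_width: 44.8
```

```bash
python3 -c "
from rig import robot
import numpy as np
o=robot.get_obs()
for k in ['clock','joint_pos','ee_pos','tcp_rot','wrist_force','ft_torque']: print(k,np.round(o[k],2))"
```

```text
clock 6.1
joint_pos [  7.13  23.1   -6.91 118.24   4.38  38.77 -62.92]
ee_pos [522.17 -77.27  68.63]
tcp_rot [-1.7991e+02 -9.0000e-02 -6.0280e+01]
wrist_force [ 9.01 -2.6  -5.85]
ft_torque [-0.22 -1.61  0.15]
```

Call:
send_rows(
  steps=[
    [[0,0,0],-3,1],
    [[0,0,0],-3,1],
    [[0,0,0],0,1],
    [[0,0,0],0,1],
  ],
)

```text
clock: 6.6
ee_pos: [522.7, -77.2, 68.8]
tcp_rot: [-179.9, -0.1, -66.2]
wrist_force: [10.5, -3.6, -5.1]
gripper_width: 44.9
```

```bash
python3 look.py pics/wrist7.png
```

```text
clock 6.6
joint_pos [  5.94  23.04  -5.5  118.29   3.54  38.64 -68.04]
joint_vel [ 0.01  0.07 -0.01  0.02  0.04  0.11  0.08]
ee_pos [522.71 -77.16  68.82]
tcp_rot [-1.7986e+02 -1.3000e-01 -6.6150e+01]
wrist_force [10.5  -3.63 -5.05]
ft_torque [-0.5  -2.12  1.72]
gripper_width 44.85
(520, -75.5, 106) [311.99511056 367.77701949]
(530, -75.5, 106) [323.79024077 344.63801865]
(520, -65.5, 106) [285.24429982 357.75485735]
(520, -75.5, 62) [313.13478835 307.75038237]
```

View pics/wrist7.png

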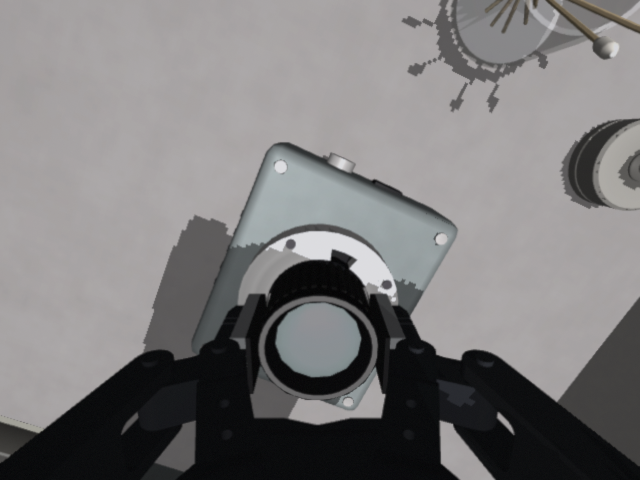

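Torque about z rose from 0.15 to 1.72 N m between 60° and 66°, so the stop has been reached. Letting go and rising.

Call:
send_rows(
  steps=[
    [[0,0,0],0,0.35],
    [[0,0,0],0,0.2],
    [[0,0,0],0,0],
    [[0,0,0],0,0],
    [[0,0,0],0,0],
    [[0,0,10],0,0],
    [[0,0,30],0,0],
    [[0,0,40],0,0],
    [[0,0,40],0,0],
    [[0,0,0],0,0],
    [[0,0,0],0,0],
  ],
)

```text
clock: 8.02
ee_pos: [520.4, -76.6, 187.2]
tcp_rot: [180.0, 0.0, -66.3]
wrist_force: [1.7, 2.3, -11.6]
gripper_width: 85.5
```

```bash
python3 look.py pics/wrist8.png
python3 - <<'E'
from rig import viewer
import cv2
for n in ["scene","top"]: cv2.imwrite(f"pics/{n}8.png",viewer.read_camera(n)[:,:,::-1])
def up(f,y,x): return cv2.resize(cv2.imread(f)[y:y+100,x:x+100],(395,395),interpolation=cv2.INTER_CUBIC)
cv2.imwrite("pics/cmp8.png",cv2.hconcat([up("pics/scene1.png",215,300),up("pics/scene8.png",215,300)]))
E
```

```text
clock 8.02
joint_pos [  6.5   13.55  -5.94 113.3    1.73  53.28 -66.56]
joint_vel [ 0.05  1.15  0.09  0.46  0.08  0.09 -0.02]
ee_pos [520.44 -76.61 187.18]
tcp_rot [ 1.7995e+02  3.0000e-02 -6.6260e+01]
wrist_force [  1.67   2.27 -11.6 ]
ft_torque [ 0.86 -0.29  0.11]
gripper_width 85.5
(520, -75.5, 106) [316.60066013 251.87078223]
(530, -75.5, 106) [322.73588844 238.62212494]
(520, -65.5, 106) [302.68495099 246.09382955]
(520, -75.5, 62) [316.73483543 233.52376365]
```

View pics/wrist8.png

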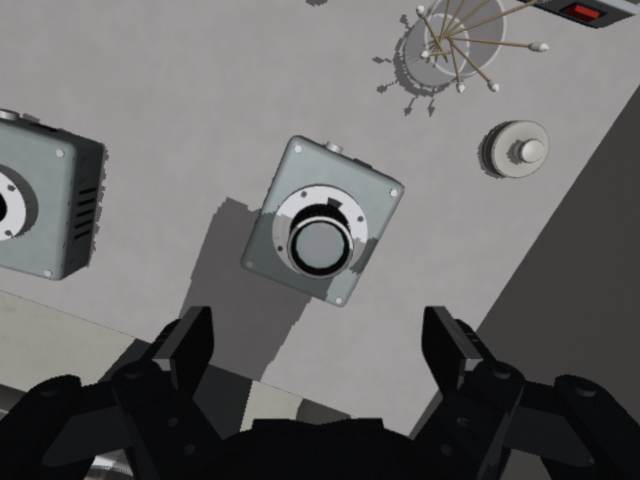

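View pics/cmp8.png

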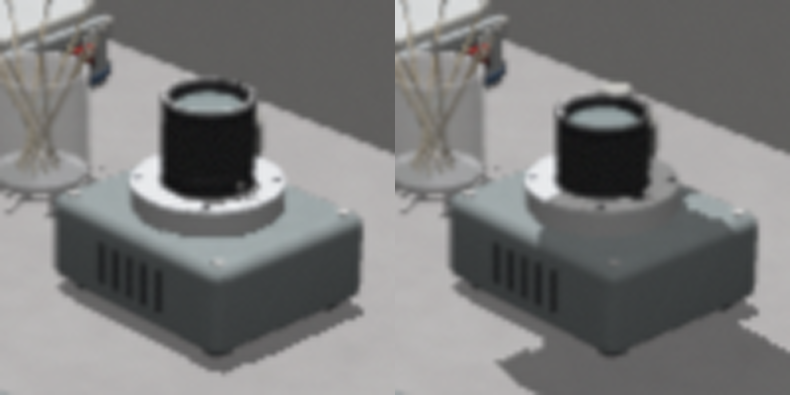

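Run:
```python
import cv2
a=cv2.imread("pics/wrist8.png")[130:310,240:410]; a=cv2.resize(a,(396,420),interpolation=cv2.INTER_CUBIC)
def up(f): return cv2.resize(cv2.imread(f)[200:290,345:425],(373,420),interpolation=cv2.INTER_CUBIC)
cv2.imwrite("pics/cmp8b.png",cv2.hconcat([a,up("pics/top8.png")]))
```

```text
(no output)
```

View pics/cmp8b.png

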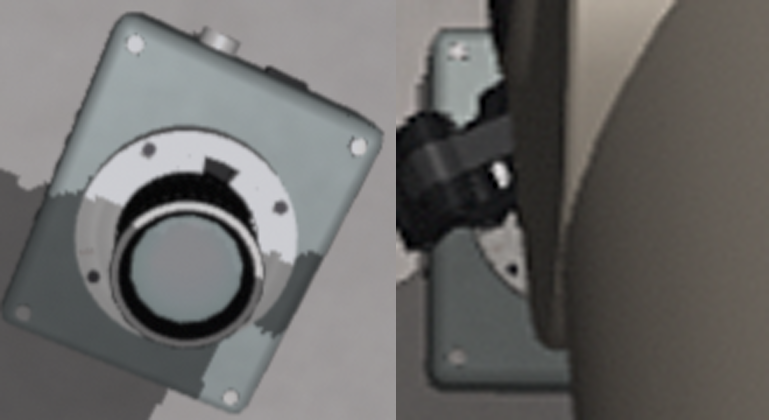

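View pics/top8.png

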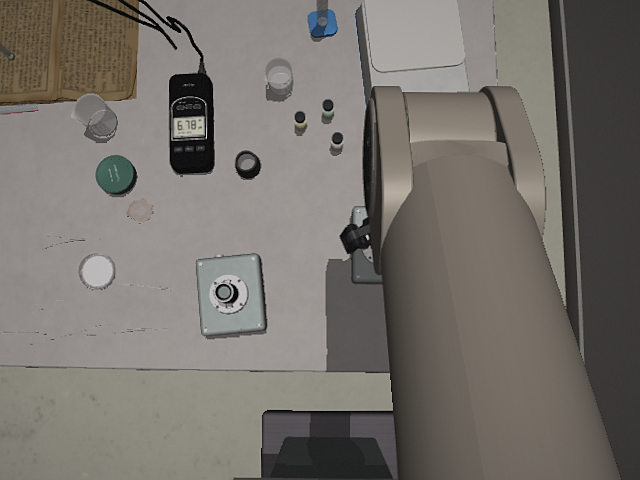

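```bash
python3 -c "
from rig import robot
print(robot.finish_job())"
```

```text
the job is handed in; nothing more can be done
None
```

The thicker lens (right-hand camera, centre about x 521, y −76 mm) is pushed in, turned clockwise to its stop and released. I handed the job in at about 8 s.

**How it went:**
- I gripped the barrel at 45 mm with 50 N and pushed it down about 10.6 mm without slip.
- I turned it 60° clockwise with almost no torque. Commanding 6° more raised the torque about z to 1.7 N m, so I took that as the stop.

**Last checks:**
- **Lock:** after letting go, the lens sits about 3.5 px lower in the scene view. About 3.9 px is expected for 8 mm, and the flange slot I can see is empty, so it stayed locked.
- **Surroundings:** the camera box has not moved, and the thinner lens looks unchanged in the top view. The open gripper stands clear of everything.

**Disagreements and limits:**
- The cameras disagreed on the lens position by up to 5 mm in x and 2.6 mm in y. I used the wrist view.
- The wrist force read about −11 N in z in free air, so I used only changes in it. About 11 N of sideways force built up during the turn, which shows the grip was slightly off the lens axis.
- The final turn angle was judged from the torque rise, because nothing on the barrel shows it in the pictures.

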